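# Shut a drying chamber and hold its bayonet plug home

## Task

Gently lower the drying chamber's open lid until it is fully shut, without slamming it. Then take the bayonet plug that stands on the bench, push it down through the lid's round opening into the socket with its lugs in the slots, twist it a quarter turn clockwise (seen from above) and finish while still gripping the plug and pressing it fully home, its flange flat on the lid: its spring lifts it again if you let go. Leave the jar and the cup where they stand.

Things in the scene. Friction and masses are not known exactly. Their poses are not given: they have to be found in the camera images.
- lid (a joint): Angle of the chamber's lid, rad: 0 is shut flat; grows as it opens upward (starts 0.65 to 1.05). A stiff friction hinge at the far side keeps it where it is left; pressing it shut at its tab takes 1 to 5 N. Grey plate 200 x 200 x 8 mm, 0.35 kg, with a 46 mm round opening centred 170 mm from the hinge, on its middle line.
- lid_hinge (a point): Point on the lid's hinge line (middle of the lid's width), at the level of the lid's underside, 80.5 mm above the bench. The point turns with the lid: its y axis is the hinge line; with the lid shut its axes are those of port.
- lid_tab (a point): Centre of the upper (outer) face of the thumb tab in the middle of the lid's free edge: 211 mm from the hinge line along the lid, 8 mm above the lid's underside. The tab is 24 mm (along the lid) x 60 mm x 8 mm; nothing stands below it but the bench. Moves and turns with the lid.
- chamber: Drying chamber: white box, 200 x 200 mm, 80 mm high, tubes inside; it cannot be moved but stands at a different place and yaw each time. Origin under its centre; z up; x points to the hinge, square to it. Bayonet socket in its front deck: twisted and let go, the plug is lifted 4 mm by the spring, till its lugs meet the socket's roof; untwisted, about 10 mm.
- port (a point): On the vertical axis of the aluminium socket, level with the shut lid's top (88.5 mm above the bench); axes as the chamber's. Mouth 8.5 mm lower: 29 mm bore, two slots 14 mm wide along +x and -x to 23 mm from the axis. Under its 11.5 mm thick roof lugs turn clockwise 90 degrees to a stop (never the other way). A sprung plunger resists the last 10 mm: 3 N, rising to 8 N. Home: flange on the shut lid.
- plug_grip (a point): Centre of the bayonet plug's grip bar, 58 mm above its foot, 28 mm above its flange's underside. z up along the plug's axis; x along the bar. The white upright bar is 44 mm long, 14 mm thick (along y) and runs from the flange's top (36 mm above the foot) to 81 mm. The plug stands on its foot at one of three places, bar within 0.6 rad of the robot's x. A half turn makes no difference.
- plug: The same plug, 0.08 to 0.17 kg; origin at the centre of its foot, axes as plug_grip. Steel shank 26 mm in diameter, 30 mm long, with two opposite lugs at its foot along +x and -x, right below the bar's ends (40 mm tip to tip, 9 mm wide, 6 mm high); above it a white round flange, 58 mm in diameter, 6 mm thick.
- plug_lug (a point): Outer tip of the plug's +x lug, 20 mm from the plug's axis and 3 mm above its foot; the other lug is opposite.
- jar: Bystander: amber jar with white cap, 50 mm in diameter, 65 mm high, loose; origin under its centre.
- beaker: Bystander: open white cup, 56 mm in diameter, 65 mm high, loose; origin under its centre.
There are look-alikes about, which are no part of the job. Leave any pink look-alike of the plug alone.

How it is judged (in metres and radians):
On the way, in this order (a step that is already met when the one before it is completed fails the run):
1. the lid is shut (value of joint lid below 0.03 rad), for 0.2 s.
2. the plug is pushed into the socket through the shut lid by its slots, lugs below the roof (value of joint lid below 0.03 rad and z of plug_grip in the frame of port below 0.0335 m and horizontal distance between plug_grip and port below 0.006 m and angle between plug_grip's own z axis and vertical below 0.1 rad and angle between the x axis of plug_grip and the x axis of port, either way round below 0.6 rad), for 0.1 s.
At the end, for the whole second after the job is handed in: The lid is shut (within 0.03 rad); the plug stands in the socket (axis within 6 mm, upright within 0.1 rad), turned at least 1.2 rad from the slots, pressed home to within 2 mm (let go, its spring lifts it 4 mm), and the fingers hold it with more than 3 N (value of joint lid below 0.03 rad and z of plug_grip in the frame of port below 0.03 m and horizontal distance between plug_grip and port below 0.006 m and angle between plug_grip's own z axis and vertical below 0.1 rad and angle between the x axis of plug_grip and the x axis of port, either way round above 1.2 rad and contact force between the fingers and plug above 3 N); the arm keeps its last pose, push and grip.
It fails at once if the plug is forced anticlockwise, or past the stop, in the socket (a lug over 0.52 rad on the wrong side) (horizontal distance between plug_grip and port below 0.006 m and angle between plug_grip's own z axis and vertical below 0.1 rad and z of plug_grip in the frame of port below 0.0335 m and ((x of plug_lug in the frame of port above 0.006 m and y of plug_lug in the frame of port above 0.01 m) or (x of plug_lug in the frame of port below -0.006 m and y of plug_lug in the frame of port below -0.01 m))).
It fails at once if the lid is slammed (closing faster than 3 rad/s) (velocity of joint lid below -3 rad/s).
It fails at once if the jar is disturbed (moved more than 3 cm) (distance of jar from where it was at the start of the episode above 0.03 m).
It fails at once if the cup is disturbed (moved more than 3 cm) (distance of beaker from where it was at the start of the episode above 0.03 m).
It also fails if it takes over 58 s, if anything falls off the work surface, if the arm or the gripper's body presses on something with over 40 N, if the wrist force passes 120 N, or if a joint passes its speed limit or range.

## Robot

A 6-joint arm with a two-finger parallel gripper is mounted at the origin on the work surface. World frame = base frame: x ahead of the robot, y to its left, z up, the work surface at z = 0. Lengths are in mm, angles in degrees, forces in N, time in s.
With the tool pointing down it reaches from about 350 to 850 mm from the base axis. Payload 8.1 kg.
Tool frame: the origin (TCP) lies at the very end of the fingers, on their centre line; the grasp point (between the pads) lies r.tcp_to_grasp behind it (r.tcp_to_grasp is the distance from the TCP to the grasp point, in mm); z points along the fingers, y is the line along which they close (so a half turn about z gives the same grasp; the last joint's range is limited). The gripper opens to 85 mm and grips with 20 to 120 N. Pads are 22 mm wide; open, the fingers measure 114 mm over their backs; the gripper's body (76 mm by 85 mm) begins 54 mm behind the grasp point. The pads swing forward as they close: fully open they stand 13 mm farther back than shut.
Start: joints at [66.268, 7.471, 85.268, -0, 87.261, -4.893], TCP at [193.723, 567.87, 191.492] pointing down, gripper open.
Joint ranges: [-169.43, 169.43], [-51.17, 129.36], [1.28, 143.12], [-76.62, 256.62], [0, 156.53], [-152.29, 152.29]. Speed limits (degrees/s): [136.94, 136.94, 159.86, 180, 180, 180].

## Interface

Orientations are given as [roll, pitch, yaw] about the fixed x, y, z axes, in that order (R = Rz(yaw) Ry(pitch) Rx(roll)).
In Python, from bench import r gives the robot as it stands.
- The arm moves only by the shell command python3 -m handwheel 'ROWS' [OPENING] [FORCE]. ROWS is JSON, a list of rows, each a list of 4 numbers: the shift along the tool's x, y, z in m, then the turn about the tool's z in degrees. A call has 1 to 10 rows; each row shifts and turns the commanded pose from where the row before left it, along the tool's axes as they then stand; what a row does not reach is not made up. A row lasts 1/10 s, in which the tool goes at most 50 mm and 8.59 degrees, less where a joint would pass 70% of its speed; a pose out of reach is approached as far as the arm can. A call is refused whole if a number of a shift passes 0.05 or a number of a turn 8.59, either way. A call with a gripper value outside its range is refused whole. OPENING is the finger opening in m, from 0 to 0.0854, set as the call begins (- or left out, the last holds). The fingers move at their own pace and stop on an object; FORCE is the grip in N (left out, the last holds). Time passes only in rows, so rows that do not move let the fingers close. It gives the time, the measured TCP pose, the force, the opening and the grip force at its end, in the units of the state.
- r.sense(): the state, without advancing time (a new reading comes with each control period).
- r.snapshot(name): name is "scene" or "side" or "wrist"; returns the picture (420x560x3 uint8, red, green, blue); there is no depth.
- r.camera_params(name): a dict with "fx", "fy", "cx", "cy" (pixels), "R" (3x3) and "t" (3): a world point X has camera coordinates R X + t; the wrist camera has in their place "mount" (4x4, takes a point from camera to tool coordinates, whose origin is the TCP and whose axes are the flange's). Camera axes: x right, y down, z forward; pixel columns grow to the right and rows downward; lengths in mm; the calibration is good to about 2 mm. A picture is of the moment at which its call begins: read the wrist's pose just before it. camera_params takes no time and is no camera call.
- r.hand_in(): hands the job in; it is judged then, once.
The state is a dict: "time": time; "joint_pos": joint angles; "qd": joint speeds; "joint_efforts": joint torques, N m; "tool_pos": TCP position; "tcp_rot": TCP orientation; "ft_force": force on the tool from outside, world axes, zero at the start; "wrist_torque": the same for the moment, N m; "finger_gap": finger opening in mm; "grip_force": force on a finger pad.
Only numpy, scipy, OpenCV 4.12 (cv2) and the standard library are available. Lean on these libraries where they do the work, as an engineer would, in place of code of your own. Each camera call takes 0.05 s, during which the arm holds its last target. There are 200 camera calls.

## Working session

There is one attempt and no reset: what is moved stays moved. The work goes in short steps, Python scripts to look and compute and a shell command to move; the robot and the scene stay as the last step left them, time stands still between calls to the robot, and variables do not carry over. Pictures are saved under pics/ and viewed, at most 10 in all, crops included, and the job is handed in when it is done.

```bash
mkdir -p pics; ls; python3 - <<'E'
from bench import r
import cv2, json
s=r.sense(); print(s['time'],s['tool_pos'],s['tcp_rot'],s['finger_gap'],r.tcp_to_grasp)
for n in ["scene","side","wrist"]:
    im=r.snapshot(n); cv2.imwrite(f"pics/{n}0.png",im[:,:,::-1]); c=r.camera_params(n); print(n,{k:(v.tolist() if hasattr(v,'tolist') else v) for k,v in c.items()})
E
```

```text
pics
0.0 [193.48949656 567.27087819 190.41307147] [-1.79892130e+02 -7.78486771e-03  1.61159849e+02] 85.63048507018753 18.700000000000003
scene {'fx': 396.6956599998095, 'fy': 396.6956599998095, 'cx': 282.45382055510896, 'cy': 208.3749802524293, 'R': [[0.6799792198976697, 0.7331228578141687, -0.012614906172554525], [0.5497295142285005, -0.5211139190961803, -0.6528688570534795], [-0.4852068854555275, 0.43700246987243174, -0.7573659086808311]], 't': [-289.3532422963032, -300.95436636957123, 1161.515106678381]}
side {'fx': 437.60080183582403, 'fy': 437.60080183582403, 'cx': 280.68081355041573, 'cy': 213.76940072177524, 'R': [[0.8990093757582625, -0.43749365410517993, -0.019530614850445445], [-0.32312854968788907, -0.6325773347270925, -0.7038706244518017], [0.2955843072210374, 0.6390971899541298, -0.7100596447604908]], 't': [-534.741029937244, 146.35589156554678, 970.6901279056941]}
wrist {'fx': 340.6225497067258, 'fy': 340.6225497067258, 'cx': 281.3821389025089, 'cy': 208.61721959301542, 'mount': [[-0.0005607700478107756, -0.9622109177115253, -0.27230467380068035, 69.96612628729477], [0.9999998228707923, -0.000485257691389005, -0.0003446496110922901, 0.9961984215951514], [0.00019948768121510086, -0.27230481883674845, 0.9622110193938478, -181.74434516024203], [0.0, 0.0, 0.0, 1.0]]}
```

View pics/scene0.png

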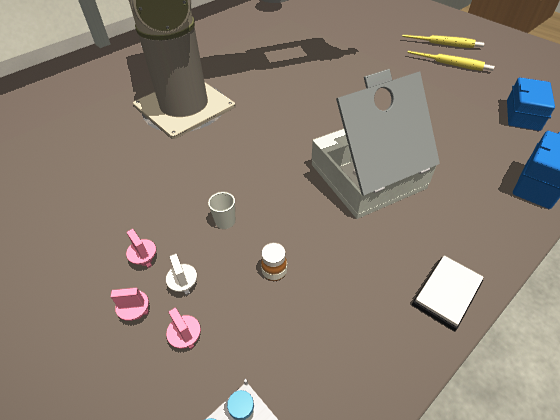

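View pics/side0.png

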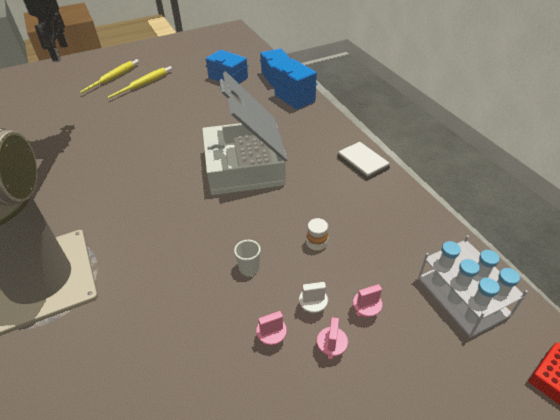

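The scene camera shows the open lid's outer face (hinge about (372,190)-(437,160), tab (378,78), opening (384,98)) and the white plug at (180,275) among three pink ones. The cup is at (222,210) and the jar at (273,262). In the side view the plug is at (314,297) and the lid tab at (230,85). Next I zoom in for corners.

```bash
python3 - <<'E'
import cv2, numpy as np
a=cv2.imread('pics/scene0.png');b=cv2.imread('pics/side0.png')
A=cv2.resize(a[65:215,305:445],None,fx=4,fy=4,interpolation=cv2.INTER_CUBIC) # 560x600
B=cv2.resize(b[70:195,197:297],None,fx=4,fy=4,interpolation=cv2.INTER_CUBIC)
im=np.zeros((600,800,3),np.uint8); A=A[:,:]; 
im=np.zeros((600,800,3),np.uint8)
A=cv2.resize(a[65:215,305:445],None,fx=3,fy=3,interpolation=cv2.INTER_CUBIC);im[:450,:420]=A
B=cv2.resize(b[70:195,197:297],None,fx=3.7,fy=3.7,interpolation=cv2.INTER_CUBIC);im[:B.shape[0],425:425+B.shape[1]]=B
P=cv2.resize(a[245:305,150:210],None,fx=2.4,fy=2.4);im[452:452+144,:144]=P
P=cv2.resize(b[272:322,289:339],None,fx=2.7,fy=2.7);im[464:464+135,425:425+135]=P
cv2.imwrite('pics/zoom.png',im)
E
```

```text
(no output)
```

View pics/zoom.png

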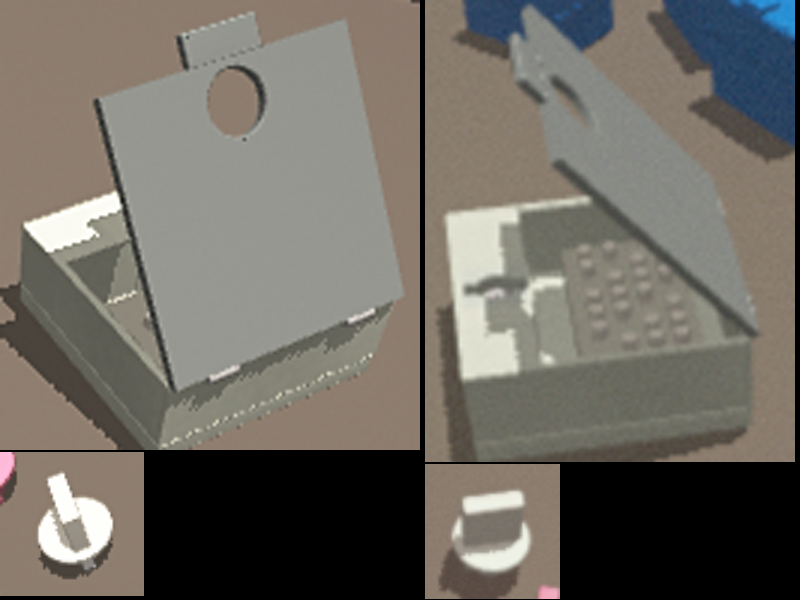

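View pics/wrist0.png

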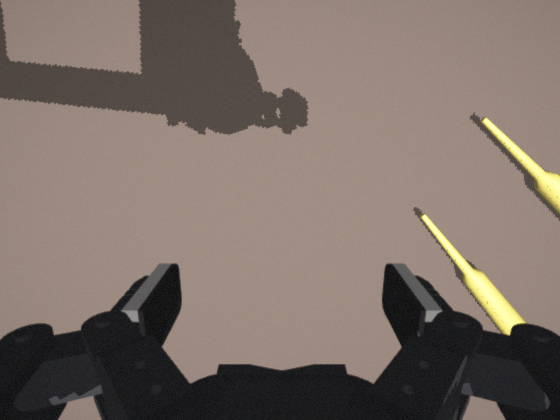

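The zoom shows the lid corners, front deck corners and plug clearly (bar top in scene zoom from (57,477) to (70,520)). The wrist view shows only bench and pens. Casting rays now.

```bash
cat > h.py <<'E'
import numpy as np
from bench import r
from scipy.spatial.transform import Rotation as Ro
def ray(n,px,pose=None):
    c=r.camera_params(n); d=np.array([(px[0]-c['cx'])/c['fx'],(px[1]-c['cy'])/c['fy'],1.])
    if n=='wrist':
        M=np.array(c['mount']); p,e=pose; Rt=Ro.from_euler('xyz',e,degrees=True).as_matrix()
        return Rt@M[:3,3]+np.array(p), Rt@M[:3,:3]@d
    R=np.array(c['R']); return -R.T@np.array(c['t']), R.T@d
def plane(n,px,z,pose=None):
    o,d=ray(n,px,pose); return o+d*(z-o[2])/d[2]
def tri(p,q):
    (o1,d1),(o2,d2)=ray('scene',p),ray('side',q)
    s=np.linalg.lstsq(np.c_[d1,-d2],o2-o1,rcond=None)[0]
    a,b=o1+d1*s[0],o2+d2*s[1]; return (a+b)/2,np.linalg.norm(a-b)
E
python3 - <<'E'
from h import *
import cv2
np.set_printoptions(precision=1,suppress=True)
sc=lambda x,y:(x/3+305-.33,y/3+65-.33); sd=lambda x,y:((x-425)/3.7+197-.36,y/3.7+70-.36)
print('front-near', plane('scene',sc(22,225),80), plane('side',sd(464,380),80))
print('front-far', plane('side',sd(447,213),80)); print('rear-near',plane('side',sd(751,338),80), plane('scene',sc(172,390),82))
print('rear-far lid',plane('scene',sc(403,293),84)); print('rear near bottom',plane('scene',sc(163,447),0),plane('side',sd(748,425),0))
print('lid free near',tri(sc(97,99),sd(553,162))); print('lid free far',tri(sc(345,20),sd(524,5)))
print('tab near corner, far',tri(sc(180,37),sd(513,37)))
for n in ['scene','side']:
    im=cv2.imread(f'pics/{n}0.png').astype(int); x,y=(180,275) if n=='scene' else (314,297)
    hsv=cv2.cvtColor(im.astype(np.uint8),cv2.COLOR_BGR2HSV)
    m=((hsv[:,:,2]>150)&(hsv[:,:,1]<50)); w=np.zeros_like(m); w[y-30:y+30,x-30:x+25]=1; m=(m&w)
    ys,xs=np.nonzero(m); print(n,len(xs),xs.min(),xs.max(),ys.min(),ys.max())
    print(' leftmost/rightmost at z=36:',plane(n,(xs.min()-.5,ys[xs==xs.min()].mean()),36),plane(n,(xs.max()+.5,ys[xs==xs.max()].mean()),36))
print('bar top ends', plane('scene',(150+57/2.4-.4,245+(477-452)/2.4-.4),81),plane('scene',(150+70/2.4-.4,245+(519-452)/2.4-.4),81))
print('bar top side', plane('side',(289+(464-425)/2.7,272+(502-464)/2.7-.3),81),plane('side',(289+(522-425)/2.7,272+(497-464)/2.7-.3),81))
for n,p in (('scene',(222,198)),('side',(248,248))): print('cup',plane(n,p,65))
for n,p in (('scene',(273,251)),('side',(318,226))): print('jar',plane(n,p,65))
E
```

```text
front-near [433.5  88.4  80. ] [433.2  85.2  80. ]
front-far [487.4 280.2  80. ]
rear-near [626.   36.6  80. ] [627.7  35.6  82. ]
rear-far lid [682.3 230.2  84. ]
rear near bottom [619.2  53.1   0. ] [623.   37.8   0. ]
lid free near (array([508.5,  70.4, 237.2]), np.float64(1.5278145242183798))
lid free far (array([563.4, 265. , 238.1]), np.float64(0.48734205415855364))
tab near corner, far (array([518.4, 140.9, 271. ]), np.float64(24.78858538039532))
scene 716 166 196 253 292
 leftmost/rightmost at z=36: [ 490.9 -357.5   36. ] [ 522.6 -309.7   36. ]
side 451 298 328 281 311
 leftmost/rightmost at z=36: [ 477.2 -320.6   36. ] [ 531.1 -351.7   36. ]
bar top ends [ 488.  -326.8   81. ] [ 526.1 -340.1   81. ]
bar top side [ 486.2 -327.6   81. ] [ 525.5 -342.5   81. ]
cup [ 423.7 -170.2   65. ]
cup [ 431.8 -177.6   65. ]
jar [ 597.1 -182.2   65. ]
jar [ 597.1 -189.3   65. ]
```

Measurements are consistent: the chamber centre is about (557,158), yaw about -15.4°, lid angle about 0.87 rad (corner distance 199.7 mm, so the size matches), and the plug is at about (506.5,-334) with its bar at -20°. Now I work out the approach to the lid.

```bash
cat >> h.py <<'E'
def go(target,yaw=None,frm=None,fyaw=None):
    "tool-axis shift in m and turn in deg to a target"
    s=r.sense(); p=np.array(s['tool_pos'] if frm is None else frm,float); y0=s['tcp_rot'][2] if fyaw is None else fyaw
    R=Ro.from_euler('xyz',[180,0,y0],degrees=True).as_matrix()
    return np.round(R.T@(np.array(target)-p)/1000,4), None if yaw is None else round((y0-yaw+180)%360-180,2)
E
python3 - <<'E'
from h import *
u=np.array([np.cos(np.radians(-15.4)),np.sin(np.radians(-15.4)),0]); H=np.array([654.,132,80.5])
print('appr',go([563,157,290],164.6,[193.7,567.9,191.5],161.16))
R=211.15; prev=None
for th in np.r_[0.865,np.arange(.8,-.06,-.05)]:
    f=th+.038; tip=H-u*R*np.cos(f)+u*11*np.cos(min(th,1)) *(th>0.1)+[0,0,R*np.sin(f)]
    print(round(th,3),np.round(tip,1), None if prev is None else go(tip,None,prev,164.6)[0]); prev=tip
E
```

```text
appr (array([-0.4822, -0.2696, -0.0985]), -3.44)
0.865 [534.8 164.8 246.3] None
0.8 [525.2 167.5 237.4] [ 0.01   -0.      0.0088]
0.75 [518.2 169.4 230.2] [ 0.0073 -0.      0.0073]
0.7 [511.5 171.2 222.6] [0.0069 0.     0.0076]
0.65 [505.2 173.  214.6] [ 0.0066 -0.      0.008 ]
0.6 [499.2 174.6 206.3] [0.0062 0.     0.0083]
0.55 [493.7 176.2 197.6] [0.0058 0.     0.0086]
0.5 [488.5 177.6 188.7] [ 0.0054 -0.      0.0089]
0.45 [483.7 178.9 179.5] [0.0049 0.     0.0092]
0.4 [479.4 180.1 170.1] [ 0.0045 -0.      0.0094]
0.35 [475.5 181.2 160.4] [0.004  0.     0.0097]
0.3 [472.1 182.1 150.5] [ 0.0036 -0.      0.0099]
0.25 [469.1 182.9 140.5] [0.0031 0.     0.01  ]
0.2 [466.6 183.6 130.3] [ 0.0026 -0.      0.0102]
0.15 [464.5 184.2 120. ] [ 0.0021 -0.      0.0103]
0.1 [452.4 187.5 109.5] [ 0.0126 -0.      0.0104]
0.05 [451.2 187.9  99.1] [ 0.0012 -0.      0.0105]
-0.0 [450.6 188.   88.5] [ 0.0007 -0.      0.0105]
-0.05 [450.4 188.1  78. ] [0.0001 0.     0.0106]
```

```bash
python3 -m handwheel '[[0,0,-0.035,-3.44],[0,0,-0.035,0],[-0.02,-0.012,-0.0285,0],[-0.042,-0.0235,0,0],[-0.042,-0.0235,0,0],[-0.042,-0.0235,0,0],[-0.042,-0.0235,0,0],[-0.042,-0.0235,0,0],[-0.042,-0.0235,0,0],[-0.042,-0.0235,0,0]]' 0 30; python3 -m handwheel '[[-0.042,-0.0235,0,0],[-0.042,-0.0235,0,0],[-0.042,-0.0235,0,0],[-0.042,-0.0235,0,0],[0,0,0,0],[0,0,0,0]]'
python3 - <<'E'
from h import *
print(go([537,164.3,251],164.6))
E
```

```text
time: 1.15
tool_pos: [450.6, 312.7, 289.8]
tcp_rot: [-180.0, -0.0, 164.6]
ft_force: [-0.5, 1.1, -0.1]
finger_gap: -0.2
grip_force: 0.0
time: 1.75
tool_pos: [586.9, 177.9, 289.0]
tcp_rot: [-180.0, -0.1, 164.5]
ft_force: [0.2, 0.3, -0.1]
finger_gap: -0.1
grip_force: 0.0
(array([ 0.0444, -0.0265,  0.038 ]), np.float64(-0.14))
```

```bash
python3 -m handwheel '[[0.022,-0.0132,0.015,0],[0.022,-0.0132,0.015,0],[0.002,0,0.008,0],[0.01,0,0.009,0],[0.0073,0,0.0075,0],[0.007,0,0.0077,0],[0.0067,0,0.008,0],[0.0065,0,0.0083,0]]'; python3 -m handwheel '[[0.006,0,0.0086,0],[0.0058,0,0.0089,0],[0.0054,0,0.0092,0],[0.005,0,0.0094,0],[0.0045,0,0.0097,0],[0.004,0,0.0099,0],[0.0034,0,0.01,0],[0.003,0,0.0102,0]]'
python3 - <<'E'
from h import *
import cv2
cv2.imwrite('pics/side1.png',r.snapshot('side')[:,:,::-1])
E
```

```text
time: 2.55
tool_pos: [498.8, 176.2, 211.1]
tcp_rot: [180.0, 0.0, 164.6]
ft_force: [-0.2, 0.8, 0.4]
finger_gap: 0.3
grip_force: 0.0
time: 3.35
tool_pos: [463.0, 185.7, 134.7]
tcp_rot: [180.0, -0.0, 164.6]
ft_force: [0.4, 0.8, 0.0]
finger_gap: 0.1
grip_force: 0.0
```

View pics/side1.png

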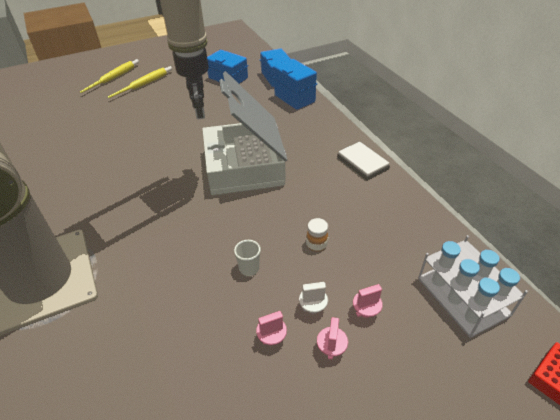

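The lid has not moved: the fingertip appears at about (200,115), in front of the tab at (230,85). I'll check this by projecting points.

```bash
python3 - <<'E'
from h import *
import cv2
np.set_printoptions(precision=1,suppress=True)
def proj(n,X):
    c=r.camera_params(n); q=np.array(c['R'])@np.array(X,float)+np.array(c['t']); return np.array([c['fx']*q[0]/q[2]+c['cx'],c['fy']*q[1]/q[2]+c['cy']])
p=r.sense()['tool_pos']; print(p,proj('side',p),proj('scene',p))
for X in ([529,169,246],[508.5,70.4,237],[563,265,238],[541,165,251]): print(X,proj('side',X),proj('scene',X))
a=r.snapshot('scene')[:,:,::-1]; b=r.snapshot('side')[:,:,::-1]
im=np.zeros((600,800,3),np.uint8)
im[:600,:420]=cv2.resize(a[20:220,305:445],None,fx=3,fy=3,interpolation=cv2.INTER_CUBIC)
im[:555,425:795]=cv2.resize(b[50:200,197:297],None,fx=3.7,fy=3.7,interpolation=cv2.INTER_CUBIC)
cv2.imwrite('pics/zoom1.png',im)
E
```

```text
[461.6 185.5 132.7] [202.  131.2] [351.1 108.8]
[529, 169, 246] [223.8  88.1] [378.2  78.8]
[508.5, 70.4, 237] [231.1 113.2] [336.8  98.2]
[563, 265, 238] [223.3  71.1] [419.6  71.2]
[541, 165, 251] [228.8  85.7] [382.2  79.7]
```

View pics/zoom1.png

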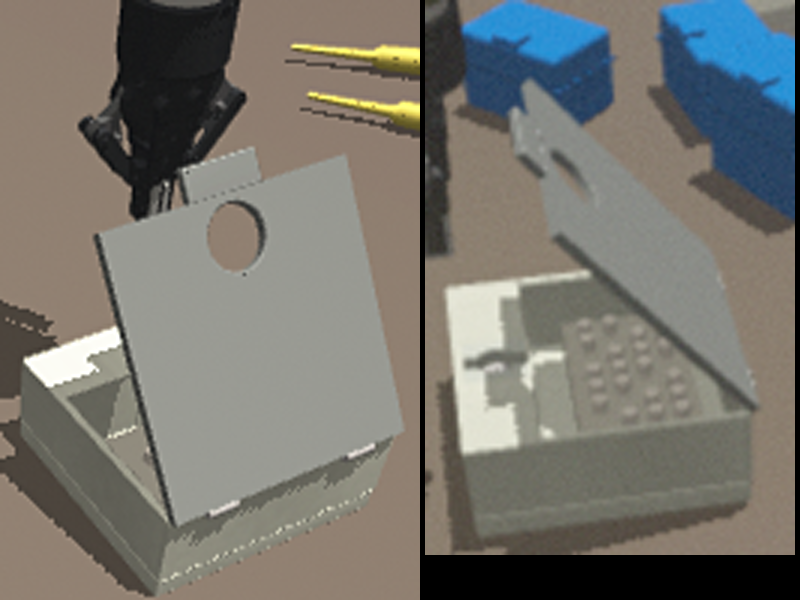

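Lateral position agrees in both views, but the fingertip seems higher than the reported TCP. I'll compare with the wrist view and mark the projected TCP.

```bash
python3 - <<'E'
from h import *
import cv2
def proj(n,X):
    c=r.camera_params(n); q=np.array(c['R'])@np.array(X,float)+np.array(c['t']); return np.array([c['fx']*q[0]/q[2]+c['cx'],c['fy']*q[1]/q[2]+c['cy']])
s=r.sense(); p=np.array(s['tool_pos']); print(p,s['tcp_rot'],s['joint_pos'])
b=r.snapshot('side')[:,:,::-1]; w=np.ascontiguousarray(r.snapshot('wrist')[:,:,::-1])
c=r.camera_params('wrist'); M=np.linalg.inv(np.array(c['mount']))
for X in ([0,0,0,1],[0,0,-40,1]):
    q=M@np.array(X,float); x=(c['fx']*q[0]/q[2]+c['cx'],c['fy']*q[1]/q[2]+c['cy']); print(x)
    cv2.circle(w,(int(x[0]),int(x[1])),4,(0,0,255),1)
im=np.zeros((600,800,3),np.uint8); S=cv2.resize(b[20:220,165:255],None,fx=3,fy=3,interpolation=cv2.INTER_CUBIC)
for z in range(0,121,40):
    x=(proj('side',p+[0,0,z])-[165,20])*3; cv2.circle(S,(int(x[0]),int(x[1])),4,(0,0,255),1)
im[:600,:270]=S; w=cv2.resize(w,None,fx=.94,fy=.94); im[:w.shape[0],273:273+w.shape[1]]=w
cv2.imwrite('pics/z2.png',im)
E
```

```text
[462.54592815 185.51456353 134.58641268] [-1.79946895e+02 -8.35076989e-02  1.64611853e+02] [ 1.59591558e+01 -6.37516380e+00  1.05195899e+02 -1.93321128e-03
  8.12782092e+01 -5.86524414e+01]
(np.float64(279.68957018077845), np.float64(239.84403030323512))
(np.float64(279.2642694220657), np.float64(271.4476359671324))
```

View pics/z2.png

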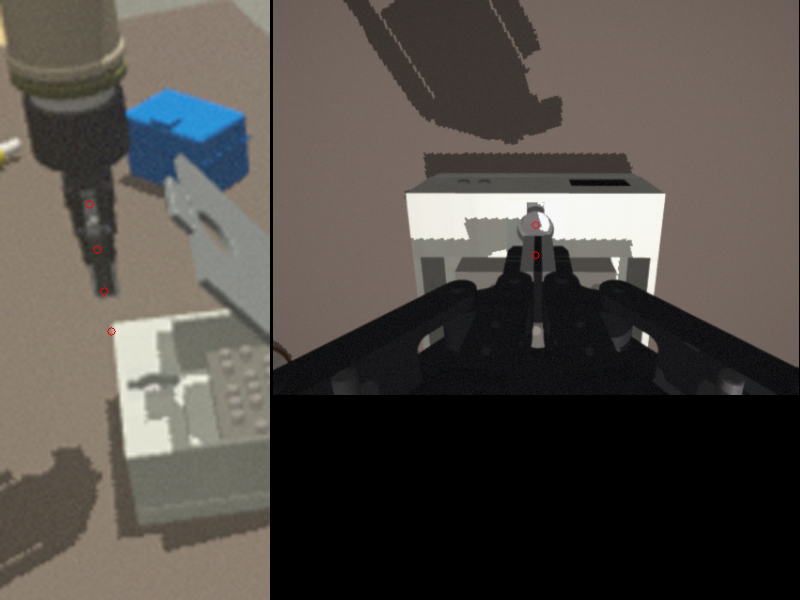

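```bash
python3 - <<'E'
from h import *
np.set_printoptions(precision=1,suppress=True)
s=r.sense(); pose=(s['tool_pos'],s['tcp_rot'])
k=1/.94
L,Rr=((407-273)*k,192*k),((664-273)*k,192*k); print(L,Rr)
for z in (40,60,80):
    a,b=plane('wrist',L,z,pose),plane('wrist',Rr,z,pose); print(z,a,b,np.linalg.norm(a-b))
# front-bottom edge/top-of-front: 
print(tuple(map(lambda q:plane('wrist',q,0,pose),(((430-273)*k,176*k),((642-273)*k,176*k)))))
import bench; print(r.sense()['time'])
def tip(): return tri((355,92),(165+106/3,20+298/3))
print(tip())
E
```

```text
(142.5531914893617, 204.25531914893617) (415.9574468085106, 204.25531914893617)
40 [437.4  72.4  40. ] [498.9 294.9  40. ] 230.80393891383443
60 [434.5  82.   60. ] [491.5 288.4  60. ] 214.1783796757532
80 [431.5  91.5  80. ] [484.1 282.   80. ] 197.55282043767204
(array([433.9,  82. ,   0. ]), array([491., 289.,   0.]))
3.6
(array([462.4, 188.6, 171.2]), np.float64(8.613091962937983))
```

The wrist view confirms the chamber pose: front edge 197.6 mm long at z=80. Both cameras agree that the shut fingers really end about 36 mm short of the stated TCP, so the fingers passed over the tab. I'll go back over and redo it about 36 mm lower, watching the force.

```bash
python3 -m handwheel '[[0,0,-0.045,0],[0,0,-0.045,0],[0,0,-0.04,0],[-0.04,0,0,0],[-0.04,0,0,0],[-0.03,0,0,0],[0.012,0,0.023,0],[0.0125,0,0.023,0],[0,0,0,0]]'; python3 -m handwheel '[[0.01,0,0.009,0],[0.0073,0,0.0075,0],[0.007,0,0.0077,0],[0.0067,0,0.008,0]]'
```

```text
time: 4.5
tool_pos: [543.3, 162.7, 216.0]
tcp_rot: [-179.8, -0.3, 164.6]
ft_force: [-0.2, -0.4, -0.5]
finger_gap: -0.4
grip_force: 0.0
time: 4.9
tool_pos: [516.2, 171.5, 188.1]
tcp_rot: [179.9, 0.1, 164.6]
ft_force: [0.7, 0.4, 1.8]
finger_gap: -0.1
grip_force: 0.7
```

```bash
python3 -m handwheel '[[0.0065,0,0.0083,0],[0.006,0,0.0086,0],[0.0058,0,0.0089,0],[0.0054,0,0.0092,0]]'; python3 -m handwheel '[[0.005,0,0.0094,0],[0.0045,0,0.0097,0],[0.004,0,0.0099,0],[0.0034,0,0.01,0]]'
python3 - <<'E'
from h import *
import cv2
a=r.snapshot('scene')[:,:,::-1]; b=r.snapshot('side')[:,:,::-1]
im=np.zeros((600,800,3),np.uint8)
im[:600,:420]=cv2.resize(a[20:220,305:445],None,fx=3,fy=3,interpolation=cv2.INTER_CUBIC)
im[:555,425:795]=cv2.resize(b[50:200,197:297],None,fx=3.7,fy=3.7,interpolation=cv2.INTER_CUBIC)
cv2.imwrite('pics/zoom3.png',im)
E
```

```text
time: 5.3
tool_pos: [492.4, 177.6, 151.5]
tcp_rot: [-180.0, -0.0, 164.6]
ft_force: [-0.8, -0.5, 1.8]
finger_gap: -0.3
grip_force: 0.6
time: 5.7
tool_pos: [476.3, 182.0, 112.5]
tcp_rot: [-180.0, -0.0, 164.6]
ft_force: [-0.2, 0.7, 2.4]
finger_gap: -0.1
grip_force: 0.5
```

View pics/zoom3.png

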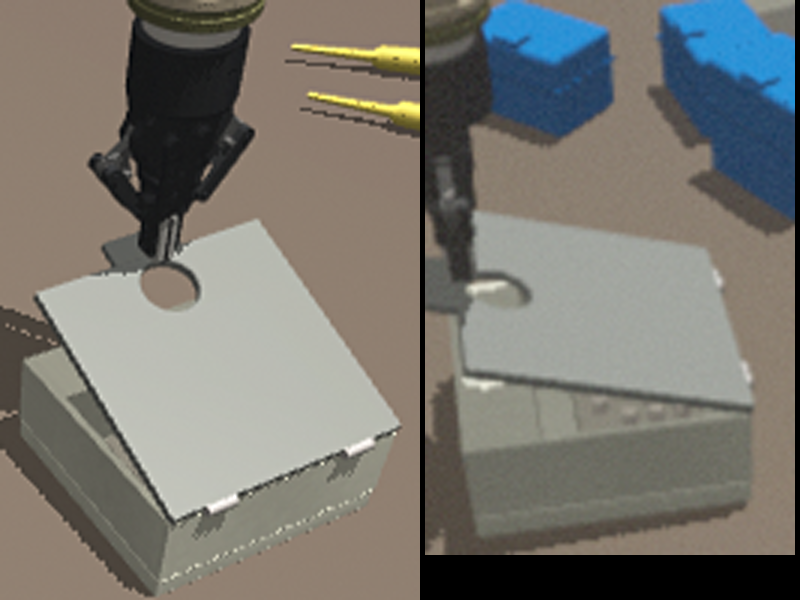

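The lid is closing with the fingers pressing at the root of the tab. I continue down.

```bash
python3 -m handwheel '[[0.004,0,0.01,0],[0.004,0,0.0102,0],[0.0035,0,0.0103,0],[0.003,0,0.0104,0]]';python3 -m handwheel '[[0.002,0,0.008,0],[0.001,0,0.005,0],[0.001,0,0.004,0]]'; python3 -m handwheel '[[0,0,0.004,0],[0,0,0.004,0]]'
```

```text
time: 6.2
tool_pos: [462.4, 185.9, 71.5]
tcp_rot: [-180.0, -0.0, 164.6]
ft_force: [0.5, 0.9, 1.5]
finger_gap: -0.1
grip_force: 0.4
time: 6.5
tool_pos: [458.6, 186.8, 54.9]
tcp_rot: [-180.0, -0.0, 164.6]
ft_force: [0.6, -0.0, 0.8]
finger_gap: -0.1
grip_force: 0.4
time: 6.7
tool_pos: [459.2, 187.1, 48.3]
tcp_rot: [180.0, 0.0, 164.6]
ft_force: [-21.5, -4.4, 47.5]
finger_gap: 0.1
grip_force: 23.6
```

```bash
python3 -m handwheel '[[0,0,-0.004,0],[0,0,0,0],[0,0,0,0],[0,0,-0.02,0],[-0.02,0,-0.045,0],[-0.02,0,-0.045,0],[-0.02,0,0,0],[0,0,0,0],[0,0,0,0]]'
python3 - <<'E'
from h import *
import cv2
s=r.sense(); np.save('wp.npy',np.r_[s['tool_pos'],s['tcp_rot']])
w=r.snapshot('wrist')[:,:,::-1]; cv2.imwrite('pics/w4.png',w)
E
```

```text
time: 7.6
tool_pos: [516.1, 170.7, 160.5]
tcp_rot: [-180.0, -0.1, 164.6]
ft_force: [-0.4, 1.2, 0.1]
finger_gap: 0.2
grip_force: 0.0
```

View pics/w4.png

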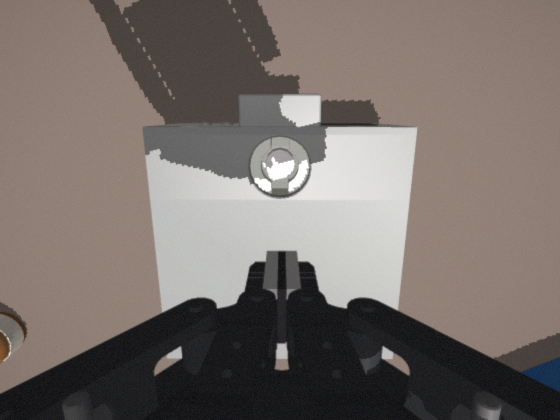

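The lid is shut. The opening is centred at about (280,166.5) px with a radius of about 31, and the lid's front corners are at (145,128) and (415,127).

```bash
python3 - <<'E'
from h import *
import cv2
np.set_printoptions(precision=1,suppress=True)
q=np.load('wp.npy'); pose=(q[:3],q[3:])
for n,p in dict(c=(280,166.5),l=(249,166.5),r=(311,166.5),t=(280,136),b=(280,197.5),L=(145,128),R=(415,127.5),TL=(239,95),TR=(321,95)).items(): print(n,plane('wrist',p,88.5,pose))
L,R=plane('wrist',(145,128),88.5,pose),plane('wrist',(415,127.5),88.5,pose); d=R-L; print(np.linalg.norm(d),np.degrees(np.arctan2(-d[0],d[1])))
# slot direction in the socket, z=80
print('slots',plane('wrist',(280,146),80,pose),plane('wrist',(280,190),80,pose))
# next move: hover for plug: TCP so the camera sees it
print(r.sense()['tool_pos'])
E
```

```text
c [486.3 178.9  88.5]
l [480.1 156.5  88.5]
r [492.4 201.2  88.5]
t [464.7 184.9  88.5]
b [509.3 172.5  88.5]
L [433.1  91.9  88.5]
R [485.  280.8  88.5]
TL [429.6 164.5  88.5]
TR [445.1 220.4  88.5]
195.9175319438717 -15.360196797852709
slots [472.4 182.7  80. ] [505.4 173.5  80. ]
[515.5 170.8 159.9]
```

```bash
python3 - <<'E'
from h import *
print(go([534.6,-344.4,152],159.7), go([534.6,-344.4,152],159.7,None,159.7))
E
```

```text
(array([-0.1554, -0.4916,  0.0079]), np.float64(4.89)) (array([-0.1967, -0.4766,  0.0079]), 0.0)
```

```bash
python3 -m handwheel '[[0,0,0,4.9],[-0.018,-0.0433,0,0],[-0.018,-0.0433,0,0],[-0.018,-0.0433,0,0],[-0.018,-0.0433,0,0],[-0.018,-0.0433,0,0],[-0.018,-0.0433,0,0],[-0.018,-0.0433,0,0],[-0.018,-0.0433,0,0],[-0.018,-0.0433,0,0]]' 0.0854; python3 -m handwheel '[[-0.018,-0.0433,0.004,0],[-0.0167,-0.0433,0.004,0],[0,0,0,0],[0,0,0,0],[0,0,0,0],[0,0,0,0]]'
python3 - <<'E'
from h import *
import cv2
s=r.sense(); np.save('wp.npy',np.r_[s['tool_pos'],s['tcp_rot']])
w=r.snapshot('wrist')[:,:,::-1]; cv2.imwrite('pics/w5.png',w)
E
```

```text
time: 8.65
tool_pos: [532.2, -251.4, 160.2]
tcp_rot: [180.0, -0.1, 159.7]
ft_force: [0.4, 0.7, 0.9]
finger_gap: 85.8
grip_force: 0.0
time: 9.25
tool_pos: [536.2, -342.4, 153.5]
tcp_rot: [180.0, -0.0, 159.8]
ft_force: [-0.5, 0.8, 0.3]
finger_gap: 85.4
grip_force: 0.0
```

View pics/w5.png

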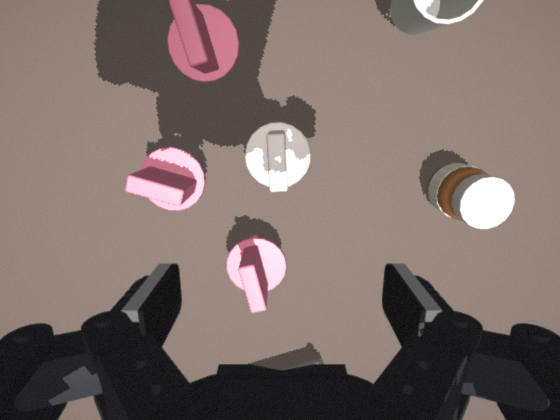

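The white plug's flange is at about (278,155) px, its bar runs down the image from about (276,131) to (279,191), and pink look-alikes surround it. The fingers will come down between the neighbours. I'll read the edges from intensities and a mask.

```bash
python3 - <<'E'
from h import *
import cv2
np.set_printoptions(precision=1,suppress=True,linewidth=200)
q=np.load('wp.npy'); pose=(q[:3],q[3:])
im=cv2.imread('pics/w5.png'); g=cv2.cvtColor(im,cv2.COLOR_BGR2GRAY); hsv=cv2.cvtColor(im,cv2.COLOR_BGR2HSV)
print('col277',g[122:198,276:279].mean(1).astype(int))
for y in (145,160,175,184): print(y,g[y,255:302])
m=((hsv[:,:,1]<45)&(g>105)).astype(np.uint8); m[:,:235]=0;m[:,322:]=0;m[:115]=0;m[200:]=0
n,lab,st,ce=cv2.connectedComponentsWithStats(m); i=1+st[1:,4].argmax(); print(st[i],ce[i])
xs=np.nonzero(lab==i); x=xs[1]; y=xs[0]
print('flange l,r',x.min(),y[x==x.min()].mean(),x.max(),y[x==x.max()].mean(),'top',y.min(),x[y==y.min()].mean(),'bot',y.max(),x[y==y.max()].mean())
E
```

```text
col277 [138 185 199 201 201 200 202 196 155 125 119 133 168 186 196 196 196 197 196 197 197 196 194 196 195 196 195 195 196 195 196 195 195 197 222 254 255 255 236 208 198 196 192 194 194 193 192 191 209
 247 255 255 255 255 255 255 255 255 255 255 255 255 255 255 255 255 255 255 254 219 155 142 142 143 143 143]
145 [196 197 197 197 196 196 193 200 195 197 196 187 161 174 191 194 196 192 195 196 195 197 195 197 196 196 195 196 185 168 158 191 196 199 199 195 197 198 195 196 196 196 194 197 196 194 196]
160 [255 255 255 255 255 255 255 255 227 195 193 195 187 163 177 191 195 193 192 195 207 229 233 246 255 254 219 195 193 181 187 241 255 255 255 255 255 255 255 255 255 255 255 255 255 255 255]
175 [255 255 255 255 255 255 255 255 255 255 255 255 255 254 248 254 255 255 255 255 255 255 255 255 255 255 255 255 255 255 255 252 253 255 255 255 255 255 255 255 255 255 255 255 255 255 255]
184 [142 143 143 142 141 148 152 180 208 242 254 255 255 255 243 252 255 255 255 255 255 255 255 255 255 255 255 255 255 255 255 253 236 255 255 255 252 209 171 150 144 142 140 144 142 144 140]
[ 235  122   87   78 4763] [277.7 161.5]
flange l,r 235 172.5 321 175.0 top 122 277.0 bot 199 274.1666666666667
```

```bash
python3 - <<'E'
from h import *
np.set_printoptions(precision=1,suppress=True,linewidth=200)
q=np.load('wp.npy'); pose=(q[:3],q[3:])
A,B=[plane('wrist',p,81,pose) for p in ((275.4,133.5),(278.4,191))]
c=(A+B)/2; d=B-A; yaw=np.degrees(np.arctan2(d[1],d[0])); print(A,B,c,np.linalg.norm(d),yaw)
f=[plane('wrist',p,36,pose) for p in ((246,155),(310,155),(278,122.5),(278,187.5))]; print((f[0]+f[1])/2,(f[2]+f[3])/2,np.linalg.norm(f[0]-f[1]))
y=yaw+180 if yaw<0 else yaw
print(go([c[0],c[1],152],y), q, go([c[0],c[1],152],y,None,y))
E
```

```text
[ 483.3 -326.6   81. ] [ 524.4 -339.5   81. ] [ 503.8 -333.    81. ] 43.04987996069443 -17.45104427636342
[ 503.5 -332.5   36. ] [ 504.2 -332.8   36. ] 55.939056623138775
(array([ 0., -0.,  0.]), np.float64(-2.75)) [ 536.2 -342.4  153.5  180.    -0.   159.8] (array([ 0., -0.,  0.]), np.float64(0.0))
```

```bash
python3 -c "
from h import *
print(go([503.8,-332.8,8],162.55), go([503.8,-332.8,8],None,None,162.55))"
python3 -m handwheel '[[0,0,0,-2.75],[0,0,0,0]]' 0.05
```

```text
(array([ 0.0339, -0.0021,  0.1457]), np.float64(-2.75)) (array([ 0.0339, -0.0005,  0.1457]), None)
time: 9.5
tool_pos: [536.4, -343.0, 153.9]
tcp_rot: [-180.0, 0.0, 162.6]
ft_force: [-0.5, 0.5, -0.3]
finger_gap: 59.0
grip_force: 0.0
```

```bash
python3 -m handwheel '[[0.0339,-0.0005,0,0],[0,0,0.04,0],[0,0,0.04,0],[0,0,0.035,0],[0,0,0.02,0],[0,0,0.01,0],[0,0,0,0]]'; python3 -m handwheel '[[0,0,0,0],[0,0,0,0],[0,0,0,0],[0,0,0,0],[0,0,0,0],[0,0,0,0]]' 0 100
```

```text
time: 10.2
tool_pos: [502.7, -333.2, 7.2]
tcp_rot: [179.9, -0.1, 162.4]
ft_force: [-0.2, 0.6, 0.9]
finger_gap: 49.9
grip_force: 0.0
time: 10.8
tool_pos: [504.9, -335.4, 10.7]
tcp_rot: [-179.9, 0.2, 162.4]
ft_force: [-0.6, 0.8, 7.0]
finger_gap: 12.4
grip_force: 98.4
```

```bash
python3 -m handwheel '[[0,0,-0.01,0],[0,0,-0.03,0],[0,0,-0.045,0],[0,0,-0.045,0],[0,0,-0.04,0],[0,0,0,0],[0,0,0,0]]'
python3 - <<'E'
from h import *
import cv2
w=r.snapshot('wrist')[:,:,::-1]; cv2.imwrite('pics/w6.png',w); s=r.sense(); print(s['tool_pos'],s['ft_force'],s['finger_gap'],s['grip_force'])
for t in ([487,178.6,178],):
  print(go(t,164.6),go(t,None,None,164.6))
g=cv2.cvtColor(w,cv2.COLOR_BGR2GRAY)
print(g[150:330:6,240:320:4])
E
```

```text
time: 11.5
tool_pos: [504.2, -334.8, 180.5]
tcp_rot: [-179.9, 0.2, 162.5]
ft_force: [-0.3, 0.5, -0.8]
finger_gap: 12.3
grip_force: 97.5
[ 503.24765914 -334.07892141  178.34018301] [-0.43770639  0.93450305 -0.61030571] 12.786182300079252 97.52012014389038
(array([1.701e-01, 4.839e-01, 3.000e-04]), np.float64(-2.15)) (array([1.518e-01, 4.900e-01, 3.000e-04]), None)
[[ 82  80  79  80  83  78  82  81  98 147 148 147 149 149 145 151 149 146
  148 150]
 [106  78  80  79  78  78  80 150 150 149 148 150 149 149 149 148 149 148
  151 148]
 [150 150 150 148 147 149 150 149 149 149 148 151 151 149 151 148 146 148
  151 151]
 [151 148 148 151 150 148 151 149 150 153 148 152 150 149 149 150 150 150
  148 151]
 [149 151 151 148 149 148 149 150 147 151 149 149 152 148 151 150 153 153
  151 148]
 [148 152 149 151 150 150 150 148 149 151 149 151 151 147 149 150 149 150
  150 149]
 [151 150 150 147 149 150 151 151 149 149 150 150 150 149 150 150 148 148
  149 150]
 [151 147 149 150 150 148 150 150 150 149 149 147 151 150 150 149 149 147
  149 148]
 [149 149 151 150 152 151 148 148 135 129 130 130 131 
[... 1116 characters left out ...]
  93  94
   96  76]
 [ 27  27  97  98  98  37  91 192 192 191 194 192 193 196 187  29  90  96
   96  96]
 [ 30  40 113 123 123  36  86 193 194 193 195 194 192 194 186  39  77 122
  122  87]
 [ 30  29  31  29 124  45  90 193 193 194 193 193 194 193 186  39  89  56
   33  28]
 [ 40  29  30  31  33  43  68 192 195 193 193 194 194 193 186  37  38  31
   32  27]
 [ 31  25  26  27  28  45  67 191 194 195 194 194 193 191 184  47  37  28
   29  31]
 [ 28  26  32  27  28  42  67 192 195 196 196 191 192 193 181  43  28  26
   31  26]
 [ 28  28  31  28  33  37  53 190 193 191 193 193 192 193 182  39  25  28
   32  26]
 [ 27  27  31  26  33  43  56 192 193 190 192 193 193 190 199  44  26  32
   31  28]]
```

```bash
python3 - <<'E'
from h import *
import cv2
np.set_printoptions(precision=2,suppress=True,linewidth=200)
g=cv2.cvtColor(cv2.imread('pics/w6.png'),cv2.COLOR_BGR2GRAY)
print(g[190:262,278:283].mean(1).astype(int)); print(g[270,255:305]); print(g[225,225:335])
c=r.camera_params('wrist'); M=np.array(c['mount'])
def toolpt(px,z):
    d=M[:3,:3]@np.array([(px[0]-c['cx'])/c['fx'],(px[1]-c['cy'])/c['fy'],1]); return M[:3,3]+d*(z-M[2,3])/d[2]
for zb in (-68,-72,-76): print(zb,'bar end',toolpt((280,251.5),zb),'flange front',toolpt((280,200.5),zb+45))
E
```

```text
[149 150 149 147 149 149 149 147 130 128 144 186 200 202 200 200 201 200 201 199 198 199 198 195 166 132 123 121 121 123 123 123 122 122 123 123 122 122 123 124 124 123 121 123 123 125 124 124 123
 122 125 124 125 124 123 124 124 123 125 139 155 173 181 185 189 191 194 195 194 194 194 195]
[ 98  94  96  94  98  93  63  71 139 170 181 184 192 194 195 192 193 196 193 195 195 193 195 193 193 194 195 194 195 195 194 193 193 197 193 193 194 195 196 194 195 189 182 171 166 122  57  66  94
  96]
[148 149 152 150 148 149 149 145 143 166 192 197 196 196 198 197 199 195 199 197 198 198 197 198 196 199 199 199 197 200 197 199 198 199 199 196 197 197 200 198 190 169 122 120 121 119 121 124 123
 125 124 122 124 124 124 123 123 123 119 124 125 125 122 124 124 122 123 124 124 121 121 127 149 195 198 197 197 197 200 198 198 196 198 196 197 198 197 199 197 198 198 198 197 197 199 197 197 196
 196 196 199 198 196 193 180 141 134 148 151 152]
-68 bar end [ 21.72   0.46 -68.  ] flange front [ 29.08   0.29 -23.  ]
-72 bar end [ 23.41   0.48 -72.  ] flange front [ 30.11   0.31 -27.  ]
-76 bar end [ 25.11   0.5  -76.  ] flange front [ 31.14   0.33 -31.  ]
```

```bash
python3 -m handwheel '[[0,0,0,-2.15],[0.0136,0.0446,0,0],[0.0138,0.0446,0,0],[0.0138,0.0446,0,0],[0.0138,0.0446,0,0],[0.0138,0.0446,0,0],[0.0138,0.0446,0,0],[0.0138,0.0446,0,0],[0.0138,0.0446,0,0],[0.0138,0.0446,0,0]]'; python3 -m handwheel '[[0.0138,0.0446,0,0],[0.0138,0.0443,0,0],[0,0,0,0],[0,0,0,0],[0,0,0,0],[0,0,0.03,0],[0,0,0.03,0],[0,0,0.015,0],[0,0,0,0],[0,0,0,0]]'
python3 - <<'E'
from h import *
import cv2
P=[]
for k in range(4): s=r.sense(); P.append(np.r_[s['tool_pos'],s['tcp_rot'][2]]); w=r.snapshot('wrist')
print(np.round(np.mean(P,0),1),s['ft_force'],s['grip_force'])
cv2.imwrite('pics/w7.png',w[:,:,::-1])
E
```

```text
time: 12.55
tool_pos: [488.5, 87.3, 176.1]
tcp_rot: [-179.9, -0.2, 164.6]
ft_force: [1.0, 0.2, -1.0]
finger_gap: 12.8
grip_force: 97.8
time: 13.55
tool_pos: [487.9, 178.1, 104.1]
tcp_rot: [-180.0, 0.0, 164.5]
ft_force: [0.7, 0.3, -1.0]
finger_gap: 12.3
grip_force: 98.1
[488.6 178.5 104.9 164.6] [ 0.58169733 -0.03895904 -0.30476463] 98.0626380443573
```

```bash
for i in 1 2 3; do python3 -m handwheel '[[0,0,0.003,0],[0,0,0.003,0],[0,0,0,0]]' | egrep 'pos|ft'; done
```

```text
tool_pos: [487.1, 178.7, 97.0]
ft_force: [0.6, 0.2, -1.7]
tool_pos: [487.1, 178.6, 90.8]
ft_force: [-0.3, 0.4, -1.0]
tool_pos: [487.3, 178.4, 84.9]
ft_force: [0.7, -2.4, -2.0]
```

```bash
for i in 1 2 3; do python3 -m handwheel '[[0,0,0.002,0],[0,0,0.002,0],[0,0,0,0]]' | egrep 'pos|ft'; done
```

```text
tool_pos: [487.5, 178.5, 81.2]
ft_force: [1.9, -1.8, -2.0]
tool_pos: [487.7, 178.6, 77.6]
ft_force: [0.2, -2.3, 0.7]
tool_pos: [487.8, 178.7, 73.6]
ft_force: [-0.1, -3.8, 3.1]
```

```bash
for i in 1 2 3; do python3 -m handwheel '[[0,-0.0003,0.0015,0],[0,0,0.0015,0],[0,0,0,0]]' | egrep 'pos|ft'; done
```

```text
tool_pos: [487.8, 178.7, 70.9]
ft_force: [0.9, -1.6, 5.2]
tool_pos: [488.0, 178.7, 69.1]
ft_force: [-4.2, -1.9, 14.4]
tool_pos: [488.1, 178.8, 68.9]
ft_force: [-17.8, -4.9, 38.3]
```

```bash
python3 -m handwheel '[[0,0,-0.0012,0],[0,0,0,0],[0,0,0,0]]'; python3 -m handwheel '[[0,0,0,6],[0,0,0,6],[0,0,0,6],[0,0,0,6],[0,0,0,0]]'
```

```text
time: 16.75
tool_pos: [488.1, 178.8, 69.0]
tcp_rot: [179.9, 0.1, 164.6]
ft_force: [-11.7, -3.3, 28.4]
finger_gap: 12.5
grip_force: 102.4
time: 17.25
tool_pos: [489.0, 178.5, 69.0]
tcp_rot: [179.8, 0.1, 140.4]
ft_force: [-6.5, -3.4, 23.2]
finger_gap: 12.6
grip_force: 101.9
```

```bash
python3 -m handwheel '[[0,0,0,7],[0,0,0,7],[0,0,0,7],[0,0,0,7],[0,0,0,7],[0,0,0,0]]'; python3 -m handwheel '[[0,0,0,7],[0,0,0,7],[0,0,0,7],[0,0,0,5],[0,0,0,0],[0,0,0,0]]'
python3 - <<'E'
from h import *
import cv2
s=r.sense(); print(s['wrist_torque'],s['ft_force'],s['tcp_rot'],s['tool_pos'])
w=r.snapshot('wrist')[:,:,::-1]; cv2.imwrite('pics/w8.png',w)
g=cv2.cvtColor(w,cv2.COLOR_BGR2GRAY)
a=cv2.cvtColor(cv2.imread('pics/w7.png'),cv2.COLOR_BGR2GRAY)
for y in (240,250,256,262,275): print(y,g[y,255:306].tolist(),'\n   before',a[y,255:306].tolist())
E
```

```text
time: 17.85
tool_pos: [488.8, 178.5, 69.0]
tcp_rot: [179.8, -0.0, 105.4]
ft_force: [-7.4, -4.3, 24.5]
finger_gap: 12.6
grip_force: 102.0
time: 18.45
tool_pos: [488.7, 178.5, 69.0]
tcp_rot: [179.8, -0.1, 79.6]
ft_force: [-7.5, -3.0, 24.9]
finger_gap: 12.8
grip_force: 102.1
[-0.77604603  1.77149883 -0.32096434] [-7.46215755 -3.02736431 24.86878251] [ 1.79844454e+02 -1.00161797e-01  7.95819128e+01] [488.70966328 178.49896839  68.97864848]
240 [165, 168, 165, 163, 166, 165, 165, 166, 160, 143, 103, 100, 105, 112, 114, 116, 115, 112, 116, 117, 113, 114, 113, 115, 115, 115, 117, 116, 114, 118, 116, 117, 117, 118, 117, 118, 119, 117, 115, 117, 118, 124, 129, 148, 215, 252, 253, 253, 253, 253, 253] 
   before [193, 197, 192, 194, 193, 192, 193, 194, 185, 151, 122, 118, 121, 123, 122, 124, 123, 122, 123, 123, 124, 120, 123, 124, 124, 122, 122, 120, 124, 124, 124, 122, 123, 124, 122, 125, 124, 122, 125, 123, 123, 121, 120, 125, 156, 189, 193, 193, 195, 192, 192]
250 [123, 125, 125, 125, 123, 125, 124, 123, 116, 116, 142, 167, 184, 197, 199, 198, 199, 197, 198, 196, 196, 193, 191, 196, 197, 199
[... 1199 characters left out ...]
 178, 184, 190, 189, 192, 193, 191, 191, 194, 192, 192, 193, 191, 193, 192, 192, 193, 194, 193, 190, 193, 195, 192, 191, 193, 195, 192, 190, 189, 192, 192, 188, 182, 176, 163, 130, 86, 94, 97, 96, 93]
275 [76, 73, 72, 76, 71, 62, 28, 40, 98, 142, 149, 154, 157, 164, 165, 164, 163, 165, 163, 160, 164, 163, 164, 163, 163, 161, 163, 164, 161, 162, 170, 200, 194, 169, 165, 169, 204, 252, 253, 253, 253, 252, 251, 248, 241, 185, 71, 35, 62, 70, 73] 
   before [94, 95, 93, 96, 92, 74, 41, 66, 137, 168, 174, 182, 188, 192, 192, 191, 192, 192, 192, 194, 191, 193, 193, 193, 195, 192, 191, 192, 192, 193, 189, 195, 192, 191, 191, 192, 190, 195, 191, 191, 187, 187, 178, 174, 160, 120, 49, 45, 88, 93, 93]
```

The plug was gripped square to the fingers, turned 85°, and has stayed at home height (z 69.0) with 25 N of press. Handing in.

```bash
python3 -c "
from bench import r
print(r.hand_in())"
```

```text
the job is handed in; nothing more can be done
None
```

The job is handed in, with no verdict returned: the lid is shut, and the plug is through it into the socket, turned 85° clockwise, still gripped at about 100 N and pressed home with about 25 N; the jar and cup were not touched.

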